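Load a pump cover and wind it in under the press head

TASK

Set the round steel cover into the round nest of the station's carriage, flange down and without dropping it, then turn the crank clockwise (seen from above), about three full turns, until the carriage is fully home against its end stop under the head. The crank is only pushed onto its square shaft end: do not let it come off, leave it on the shaft when you let go, and leave the other objects where they are.

Things in the scene. Friction and masses are not known exactly. Their poses are not given: they have to be found in the camera images.
- cover_hub (a point): Round bare-steel end cover, 400 g: a flat round flange 76 mm across and 10 mm thick, with an upright round hub 34 mm across on its upper side, 56 mm high in all, standing loose on the bench, flange down. This point is on its axis at the middle of the hub, 33 mm above the flange's underside; z points up the hub.
- cover: The same cover; origin at the centre of the flange's underside.
- nest (a point): Centre of the floor of the round nest (80 mm across, 8 mm deep, chamfered rim) in the top of the carriage, a 104 x 104 mm aluminium plate. The nest's floor is 40 mm above the bench, the plate's top 48 mm. The point moves with the carriage; +y is the way to the end stop. Cover in the nest: flange underside on this point, hub middle 33 mm above it.
- shaft (a joint): Angle in rad of the upright square shaft on the gearbox, 0 at the start; grows when turned clockwise seen from above. One turn (2 pi) moves the carriage 38.3 mm towards the stop. 18.85 (three turns) is fully home, at the hard stop. The crank may start pointing any way. Turning takes about 0.2 N m (3 N at the crank handle); it stays where it is left.
- shaft_end (a point): Centre of the top face of the 20 mm square shaft end, which stands 32 mm up from the gearbox collar; top face 124 mm above the bench. The turning axis is vertical through this point.
- crank_hub (a point): Dark steel crank, 550 g, loose on the shaft: 48 x 48 x 28 mm hub with a square through-hole (1.8 mm wider than the shaft: some degrees of play), flat arm, upright handle. This point is on the hole's axis at the hub's underside, which rests 32 mm below point shaft_end; x points along the arm to the handle. Only weight holds it down; raised 15 mm it counts as off.
- crank_handle (a point): Middle of the crank's upright handle, a black cylinder 28 mm across and 68 mm high that spins freely on its pin, so that it can be held firmly without turning the wrist. Its axis is 75 mm from the shaft's axis; the middle is 149 mm above the bench, the top 183 mm, the arm's upper face 112 mm.
- square_cover: A second cover with a square flange 60 x 60 x 10 mm and the same hub; not to be used. Origin at its underside.
- can: Plain aluminium can, 60 mm across, 110 mm high; to be left alone. Origin at its underside.
- parts_bin: Blue open parts bin, 150 x 110 x 60 mm; to be left alone. Origin at its underside.
- station: The bench station, fixed: gearbox with shaft at its -y end, carriage in the middle, press head and end stop at its +y end. Origin on the bench, under the nest's place at shaft angle 0. The head's portal stands 115 mm along +y: beam from 121 to 155 mm above the bench, low cylinder on it to 170 mm. It covers the nest when the carriage is home. The carriage cannot be pushed, only wound.
- wrench: Steel wrench, 190 mm long, lying on the bench; to be left alone.
There are look-alikes about, which are no part of the job. What is shaped like the cover but orange, red or yellow is not meant.

How it is judged:
On the way, in this order (a step that is already met when the one before it is completed fails the run):
1. the round cover sits flat in the nest, let go, before the carriage is wound in (horizontal distance between cover_hub and nest below 0.004 m and z of cover_hub in the frame of nest below 0.036 m and angle between cover_hub's own z axis and vertical below 0.06 rad and contact force between the fingers and cover below 0.1 N and value of joint shaft below 4 rad), for 0.2 s.
2. the shaft is being turned by way of the crank (value of joint shaft between 6 and 18 rad and contact force between any of the fingers, the arm and crank above 0.3 N), for 0.05 s.
3. the carriage is home (value of joint shaft above 18.19 rad), for 0.2 s.
At the end, for the whole second after the job is handed in: The carriage is home (within 4 mm of its end stop: shaft angle above 18.19), the round cover lies flat in the nest (within 4 mm of its centre, not more than 3 mm above its floor, at rest), the crank is still down on its shaft end (raised less than 6 mm), all released (value of joint shaft above 18.19 rad and horizontal distance between cover_hub and nest below 0.004 m and z of cover_hub in the frame of nest below 0.036 m and angle between cover_hub's own z axis and vertical below 0.06 rad and distance between crank_hub and shaft_end above 0.026 m and horizontal distance between crank_hub and shaft_end below 0.005 m and linear speed of cover below 0.02 m/s); the robot touches nothing.
It fails at once if the crank came off its shaft end (lifted 15 mm or more) (distance between crank_hub and shaft_end below 0.017 m or horizontal distance between crank_hub and shaft_end above 0.015 m).
It fails at once if the cover was dropped (falling free at over 0.7 m/s, some 25 mm) (linear speed of cover above 0.7 m/s and contact force between the fingers and cover below 0.05 N).
It fails at once if another object was moved more than 30 mm (distance of any of square_cover, can, parts_bin, wrench from where it was at the start of the episode above 0.03 m).
It also fails if it takes over 72 s, if anything falls off the work surface, if the arm or the gripper's body presses on something with over 40 N, if the wrist force passes 120 N, or if a joint passes its speed limit or range.

ROBOT

A 6-joint arm with a two-finger parallel gripper is mounted at the origin on the work surface. World frame = base frame: x ahead of the robot, y to its left, z up, the work surface at z = 0. Lengths are in m, angles in rad, forces in N, time in s.
With the tool pointing down it reaches from about 0.35 to 0.775 m from the base axis. Payload 5.5 kg.
Tool frame: the origin (TCP) lies between the finger pads; the fingertips stand 22 mm ahead of it and the grasp point (between the pads) lies 3 mm ahead of it (env.finger_overhang is the distance from the TCP to the fingertips, in m); y points along the fingers, x is the direction in which the jaws open and shut, and the axes are right-handed (so a half turn about y gives the same grasp; the last joint's range is limited). The gripper opens to 85 mm and grips with 20 to 120 N. Pads are 22 mm wide; open, the fingers measure 114 mm over their backs; the gripper's body (76 mm by 85 mm) begins 54 mm behind the grasp point. The pads swing forward as they close: fully open they stand 13 mm farther back than shut.
Start: joints at [1.101, 0.313, 0.046, 1.304, 0, 1.431], TCP at [0.186, 0.544, 0.253] pointing down, gripper open.
Joint ranges: [-2.76, 2.76], [-0.86, 1.69], [-1.03, 1.26], [-2.2, 2.34], [-1.47, 1.5], [-3.14, 3.14]. Speed limits (rad/s): [2.57, 2.57, 3.14, 3.14, 3.14, 3.14].

INTERFACE

Orientations are given as a unit quaternion [w, x, y, z].
In Python, from workcell import monitor, cams, job, env gives the robot as it stands.
- The arm moves only by the tool drive_tool, never from a script. Its argument "plan" is text: rows parted by semicolons, each of 7 numbers parted by spaces: the opening, from -1 (shut) to 1 (fully open), then the shift along the tool's x, y, z in mm, then the turn, a rotation vector about the tool's x, y, z in degrees. In form: gripper x y z rx ry rz; .... A call has 1 to 8 rows; each row shifts and turns the pose as measured when the row begins, along the tool's axes as they then stand; what a row does not reach is not made up. A row lasts 1/8 s, in which the tool goes at most 62.5 mm and 10.7 degrees, less where a joint would pass 70% of its speed; a pose out of reach is approached as far as the arm can. A call is refused whole if a number of a shift passes 62.5 or a number of a turn 10.7, either way. A call with a gripper value outside its range is refused whole. The fingers move at their own pace and stop on an object; "grip_force" is the grip in N (left out, the last holds). Time passes only in rows, so rows that do not move let the fingers close. It gives the time, the measured TCP pose, the force and the opening at its end, in the units of the state.
- monitor.get_state(): the state, without advancing time (a new reading comes with each control period).
- cams.read_camera(name): name is "scene" or "top" or "wrist"; returns (picture, depth): 480x640x3 uint8, red, green, blue; 480x640 float32, m along the optical axis (not along the pixel's ray), 0 where there is no reading.
- cams.calibration(name): a dict with "fx", "fy", "cx", "cy" (pixels), "R" (3x3) and "t" (3): a world point X has camera coordinates R X + t. Camera axes: x right, y down, z forward; pixel columns grow to the right and rows downward; lengths in m; the calibration is good to about 2 mm. A picture is of the moment at which its call begins: read the wrist's pose just before it. calibration takes no time and is no camera call; for the wrist camera it gives the pose at the moment of the call.
- job.hand_in(): hands the job in, once; it reports no verdict.
The state is a dict: "clock": time; "joint_pos": joint angles; "qvel": joint speeds; "tau": joint torques, N m; "tcp_pos": TCP position; "orientation": TCP orientation; "wrist_force": force on the tool from outside, world axes, zero at the start; "ft_torque": the same for the moment, N m; "finger_gap": finger opening in m.
Only numpy, scipy, OpenCV 4.12 (cv2) and the standard library are available. Lean on these libraries where they do the work, as an engineer would, in place of code of your own. Each camera call takes 0.05 s, during which the arm holds its last target.

## Working session

There is one attempt and no reset: what is moved stays moved. The work goes in short steps, Python scripts to look and compute and a tool call to move; the robot and the scene stay as the last step left them, time stands still between calls to the robot, and variables do not carry over. Pictures are saved under pics/ and viewed, and the job is handed in when it is done.

Besides the shell and the picture viewer there is one more tool, called after "Call:" in YAML: its name, and indented under it one key for each argument. drive_tool: Moves the arm, as the interface text tells. Its arguments: {"type":"object","properties":{"plan":{"type":"string"},"grip_force":{"type":"number"}},"required":["plan"]}

```bash
ls; mkdir -p pics
python3 - <<'E'
from workcell import monitor,cams,job,env
import cv2,numpy as np
s=monitor.get_state();print(s)
for n in ("scene","top"):
    p,d=cams.read_camera(n);cv2.imwrite(f"pics/{n}0.png",p[:,:,::-1]);np.savez(f"{n}0.npz",p=p,d=d,**cams.calibration(n))
    print(n,cams.calibration(n))
print(env.finger_overhang)
E
```

```text
pics
{'clock': 0.0, 'joint_pos': array([ 1.10143367e+00,  3.14054364e-01,  4.49710743e-02,  1.30359490e+00,
       -7.71469683e-06,  1.43117494e+00]), 'qvel': array([-0.00026907,  0.00011022,  0.00121771, -0.00130026, -0.00035678,
        0.00402539]), 'tau': array([ 1.03735470e-03, -4.80624604e+01,  2.98535693e+01,  1.95852929e-02,
        5.72072736e-05,  1.03350979e-05]), 'tcp_pos': array([0.18599114, 0.54358953, 0.2523749 ]), 'orientation': array([-0.57497171,  0.5755921 ,  0.41056865, -0.41174587]), 'wrist_force': array([ 0.05406982, -0.20208376, -0.31368477]), 'ft_torque': array([0.0034156 , 0.01525056, 0.01491709]), 'finger_gap': 0.08519954508148903}
scene {'fx': 456.33434706340205, 'fy': 456.33434706340205, 'cx': 326.04330801120744, 'cy': 245.83100577041267, 'R': array([[ 0.06066908,  0.99814005, -0.00597488],
       [ 0.65128389, -0.04412113, -0.75755041],
       [-0.75640502,  0.04206855, -0.65274933]]), 't': array([-0.0827247 , -0.29586446,  1.66945625])}
top {'fx': 436.5402839090346, 'fy': 436.5402839090346, 'cx': 318.2575686229508, 'cy': 240.76914937072104, 'R': array([[ 8.24398823e-05, -9.99598946e-01,  2.83185569e-02],
       [-9.96520258e-01, -2.44249658e-03, -8.33151211e-02],
       [ 8.33508752e-02, -2.82131471e-02, -9.96120801e-01]]), 't': array([0.05442724, 0.60109674, 0.92466288])}
0.022
```

View pics/top0.png

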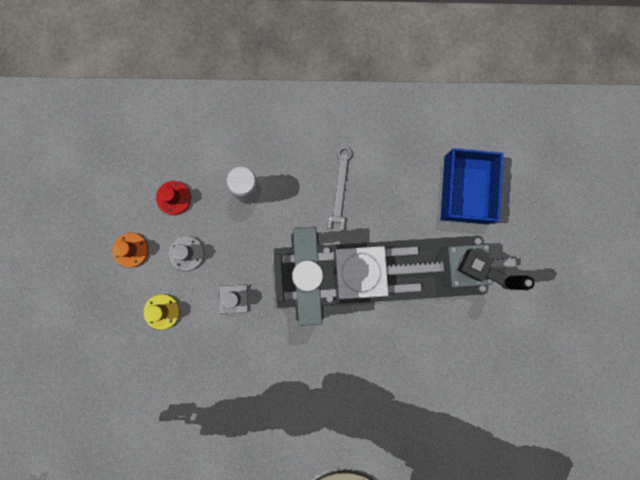

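View pics/scene0.png

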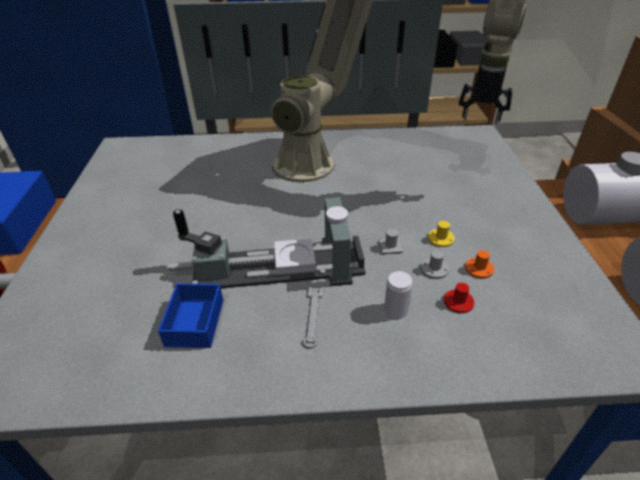

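```bash
cat > h.py <<'E'
import numpy as np,cv2
def ray(c,u,v,z):
    R,t=np.array(c['R']),np.array(c['t'])
    o=-R.T@t; d=R.T@np.array([(u-c['cx'])/c['fx'],(v-c['cy'])/c['fy'],1])
    return o+d*(z-o[2])/d[2]
def proj(c,X):
    q=np.array(c['R'])@np.array(X)+np.array(c['t']); return c['fx']*q[0]/q[2]+c['cx'],c['fy']*q[1]/q[2]+c['cy']
E
python3 - <<'E'
import numpy as np,cv2
from h import *
c=np.load('top0.npz');p=c['p'][:,:,::-1].copy()
a=cv2.resize(p[215:325,100:260],None,fx=5,fy=5,interpolation=2)
b=cv2.resize(p[220:330,270:430],None,fx=5,fy=5,interpolation=2)
e=cv2.resize(p[230:310,430:545],None,fx=6.9,fy=6.9,interpolation=2)
cv2.imwrite('pics/a.png',a);cv2.imwrite('pics/b.png',b);cv2.imwrite('pics/e.png',e)
E
```

```text
(no output)
```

View pics/a.png

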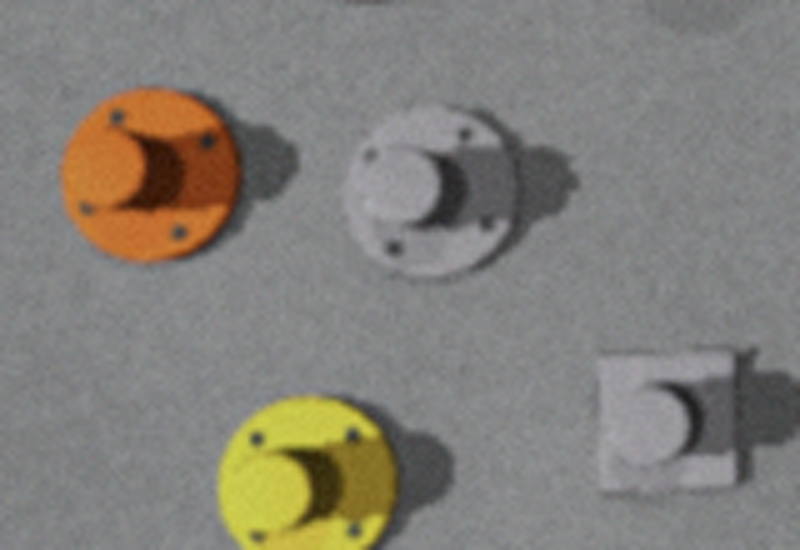

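View pics/b.png

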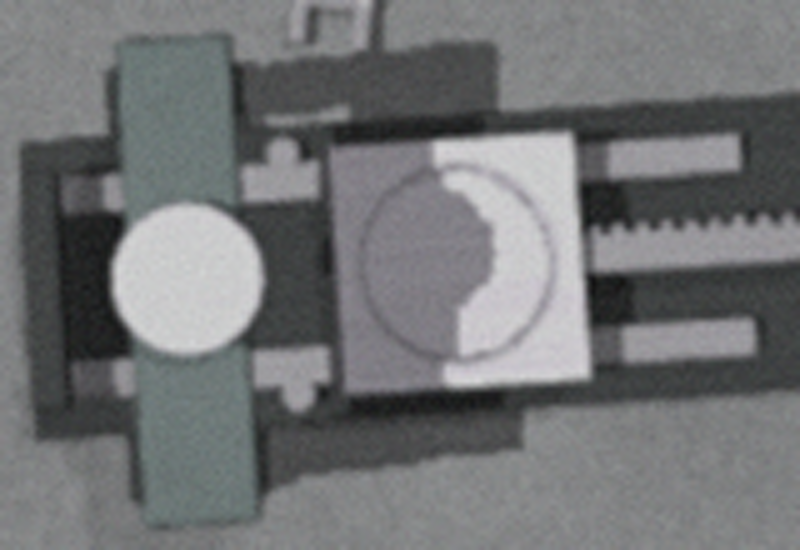

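View pics/e.png

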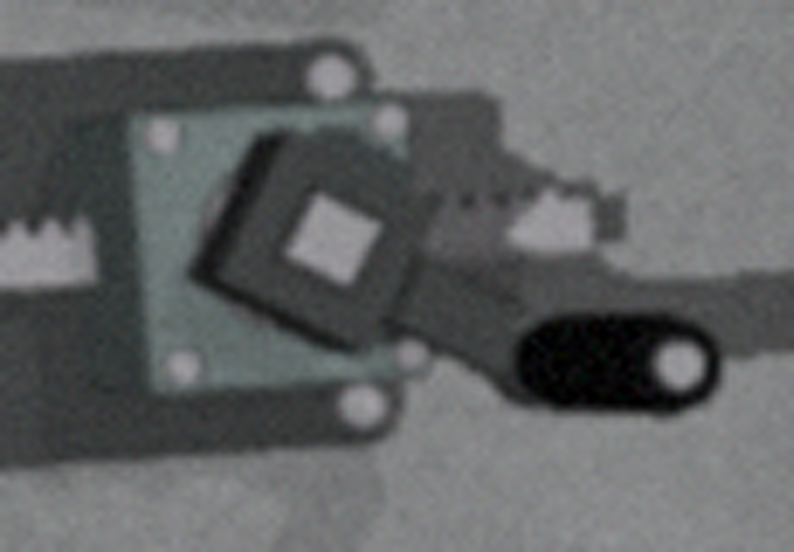

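Run:
```python
from h import *
c=dict(np.load('top0.npz'))
def P(u,v,s,u0,v0,z): return ray(c,(u+.5)/s-.5+u0,(v+.5)/s-.5+v0,z)
r=lambda x:np.round(x,4)
print('hubtop',r(P(403,187,5,100,215,.056)),'flange',r(P(431,191,5,100,215,.010)))
print('nest',r(P(457,261,5,270,220,.048)))
cs=[P(u,v,5,270,220,.048) for u,v in [(328,148),(575,130),(592,379),(347,396)]]
print('plate',r(np.mean(cs,0)),[r(x[:2]) for x in cs], [np.linalg.norm(cs[i]-cs[i-1]) for i in range(4)])
d=(cs[0]+cs[3]-cs[1]-cs[2]);print('yaw of +y from world y deg',np.degrees(np.arctan2(-d[0],d[1])))
sh=np.mean([P(u,v,6.9,430,230,.124) for u,v in [(322,195),(383,233),(345,287),(284,246)]],0)
h=P(680,364,6.9,430,230,.183);print('shaft',r(sh),'handle',r(h),np.linalg.norm((h-sh)[:2]),np.degrees(np.arctan2(*(h-sh)[1::-1])))
print('bolt', r(P(187,279,5,270,220,.170)))
print('sqhub', r(P(657,425,5,100,215,.056)), 'yellow',r(P(278,485,5,100,215,.056)),'orange',r(P(105,167,5,100,215,.056)))
d=c['d']
print([d[int(v),int(u)] for u,v in[(180,252),(340,290),(478,264)]])
```

```text
hubtop [0.5743 0.3431 0.056 ] flange [0.5752 0.344  0.01  ]
nest [ 0.5335 -0.0345  0.048 ]
plate [ 0.5328 -0.036   0.048 ] [array([0.5812, 0.02  ]), array([ 0.5891, -0.0853]), array([ 0.4839, -0.0912]), array([0.4769, 0.0123])] [np.float64(0.10456675831184105), np.float64(0.10553120857732745), np.float64(0.10534450169375965), np.float64(0.10368106676798741)]
yaw of +y from world y deg 4.069087069026425
shaft [ 0.5471 -0.2544  0.124 ] handle [ 0.5128 -0.3223  0.183 ] 0.0760433279882678 -116.79082823257897
bolt [0.5254 0.0799 0.17  ]
sqhub [0.476  0.2364 0.056 ] yellow [0.4517 0.3907 0.056 ] orange [0.5823 0.4657 0.056 ]
[np.float32(0.9047612), np.float32(0.9165053), np.float32(0.85209805)]
```

```bash
cat >> h.py <<'E'
from scipy.spatial.transform import Rotation as Ro
def st():
    from workcell import monitor
    s=monitor.get_state();q=s['orientation'];R=Ro.from_quat([q[1],q[2],q[3],q[0]]).as_matrix()
    return s,R
def to(X,yaw=None):
    """shift (mm, tool axes) to world X; tilt/yaw correction rotvec deg (tool axes); yaw=world angle deg of tool x (mod 180)"""
    s,R=st();d=R.T@(np.array(X)-s['tcp_pos'])*1000
    a=np.degrees(np.arctan2(R[1,0],R[0,0])); 
    y=a if yaw is None else yaw+180*round((a-yaw)/180)
    xt=np.array([np.cos(np.radians(y)),np.sin(np.radians(y)),0]);zt=np.array([0,0,-1.]);Rt=np.c_[xt,np.cross(zt,xt),zt]
    rv=np.degrees(Ro.from_matrix(R.T@Rt).as_rotvec())
    print('t %.2f tcp'%s['clock'],np.round(s['tcp_pos'],4),'yaw %.1f'%a,'shift',np.round(d,1),'rot',np.round(rv,2),'F',np.round(s['wrist_force'],1),'gap %.4f'%s['finger_gap'],'j',np.round(s['joint_pos'],2))
E
python3 - <<'E'
from h import *
s,R=st();print(np.round(R,3));to([.5745,.3435,.12]);to([.5745,.3435,.12],90)
E
```

```text
[[ 0.324 -0.001 -0.946]
 [ 0.946 -0.001  0.324]
 [-0.002 -1.     0.   ]]
t 0.10 tcp [0.186  0.5436 0.2525] yaw 71.1 shift [ -63.3  132.5 -432.4] rot [-9.001e+01  7.000e-02 -7.000e-02] F [-0.3  0.5  0.8] gap 0.0852 j [ 1.1   0.31  0.05  1.3  -0.    1.43]
t 0.10 tcp [0.186  0.5436 0.2525] yaw 71.1 shift [ -63.3  132.5 -432.4] rot [-89.14 -14.76 -14.9 ] F [-0.3  0.5  0.8] gap 0.0852 j [ 1.1   0.31  0.05  1.3  -0.    1.43]
```

Run:
```python
s=open('h.py').read()
s=s.replace("Rt=np.c_[xt,np.cross(zt,xt),zt]","Rt=np.c_[xt,zt,np.cross(xt,zt)]")
open('h.py','w').write(s)
```

Call:
drive_tool:
  plan: "1 0 0 -30 0 -9.4 0; 1 0 0 -30 0 -9.4 0; 1 0 0 0 0 0 0"

```text
clock: 0.48
tcp_pos: [0.2444, 0.5283, 0.2508]
orientation: [0.497, -0.498, -0.501, 0.504]
wrist_force: [0.1, -0.0, 0.2]
finger_gap: 0.0853
```

```bash
python3 -c "
from h import *
to([.5745,.3435,.14],90)"
```

```text
t 0.47 tcp [0.2444 0.5283 0.2508] yaw 90.5 shift [-187.5  110.7 -328.7] rot [-0.15  0.55 -0.24] F [ 0.1 -0.   0.2] gap 0.0853 j [ 1.    0.33  0.07  1.31 -0.    0.99]
```

Call:
drive_tool:
  plan: "1 -26 14 -47 0 0.5 0; 1 -27 16 -47 0 0 0; 1 -27 16 -47 0 0 0; 1 -27 16 -47 0 0 0; 1 -27 16 -47 0 0 0; 1 -27 16 -47 0 0 0; 1 -26 16 -46 0 0 0; 1 0 0 0 0 0 0"

```text
clock: 1.48
tcp_pos: [0.5747, 0.3391, 0.1341]
orientation: [0.503, -0.5, -0.495, 0.501]
wrist_force: [-1.0, 1.4, 0.1]
finger_gap: 0.085
```

```bash
python3 -c "
from h import *
from workcell import cams
to([.5745,.3435,.14],90)
p,d=cams.read_camera('wrist');c=cams.calibration('wrist');np.savez('w1.npz',p=p,d=d,**c)
print(proj(c,[.5745,.3435,.056]),proj(c,[.5745,.3435,.01]))
cv2.imwrite('pics/w1.png',p[:,:,::-1])"
```

```text
t 1.48 tcp [0.5747 0.3391 0.1341] yaw 89.6 shift [ 4.4 -5.9  0.2] rot [-0.49 -0.42 -0.14] F [-1.   1.4  0.1] gap 0.0850 j [0.41 0.55 0.12 1.14 0.   0.42]
(np.float64(320.5051100074918), np.float64(270.00564538582614)) (np.float64(319.19545997862843), np.float64(243.8161172026882))
```

View pics/w1.png

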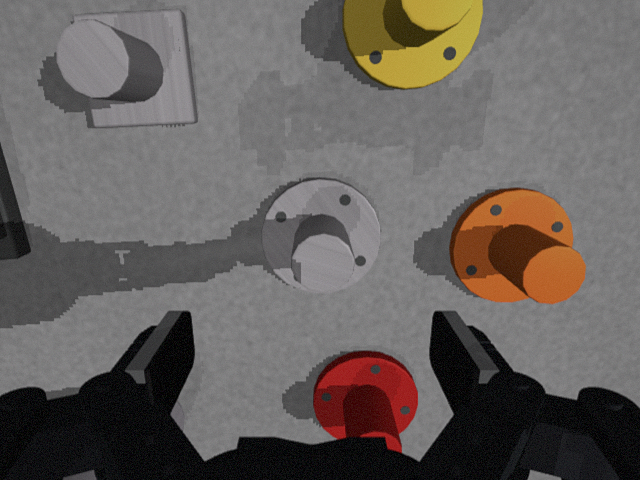

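```bash
python3 -c "
from h import *
c=dict(np.load('w1.npz'))
print(ray(c,323,263,.056),ray(c,321.5,235.5,.01))
print(-c['R'].T@c['t'],c['R'][2])
p=c['p'][165:305,250:400,::-1]
cv2.imwrite('pics/w1c.png',cv2.resize(p,None,fx=4,fy=4,interpolation=2))
"
```

```text
[0.57058769 0.34479878 0.056     ] [0.56901094 0.34494908 0.01      ]
[0.4973122  0.33976561 0.25593453] [ 0.28774779 -0.00417794 -0.95769711]
```

View pics/w1c.png

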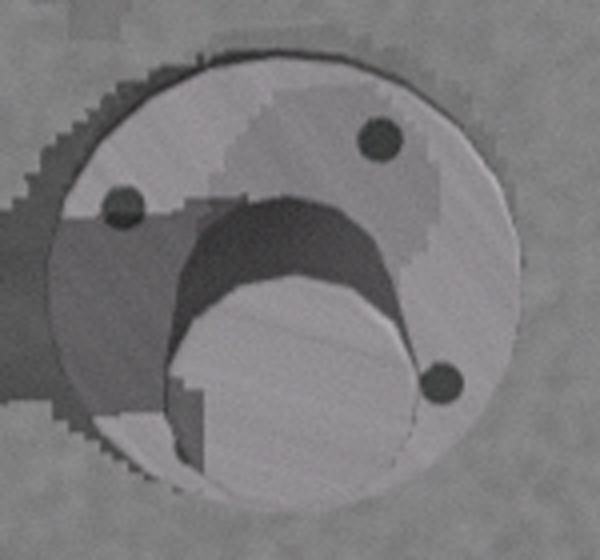

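```bash
python3 -c "
from h import *
c=dict(np.load('scene0.npz'))
p=c['p'][240:290,410:460,::-1]
cv2.imwrite('pics/s0c.png',cv2.resize(p,None,fx=10,fy=10,interpolation=2))
p=c['p'][190:290,260:370,::-1]
cv2.imwrite('pics/s0n.png',cv2.resize(p,None,fx=6,fy=6,interpolation=2))
print(proj(c,[.5745,.3435,.056]),proj(c,[.5745,.3435,.01]))
"
```

```text
(np.float64(436.9123303392198), np.float64(253.62712011207321)) (np.float64(434.33466630653044), np.float64(266.2338374674675))
```

View pics/s0c.png

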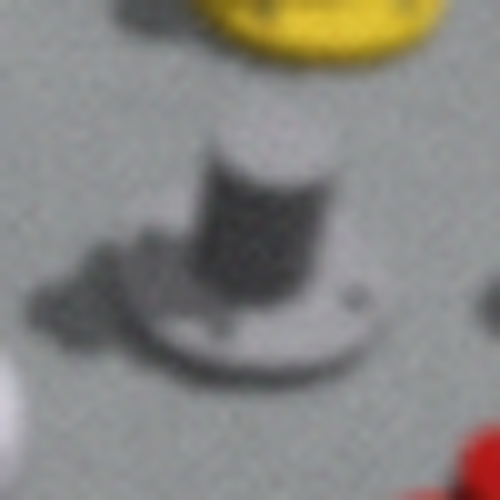

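View pics/s0n.png

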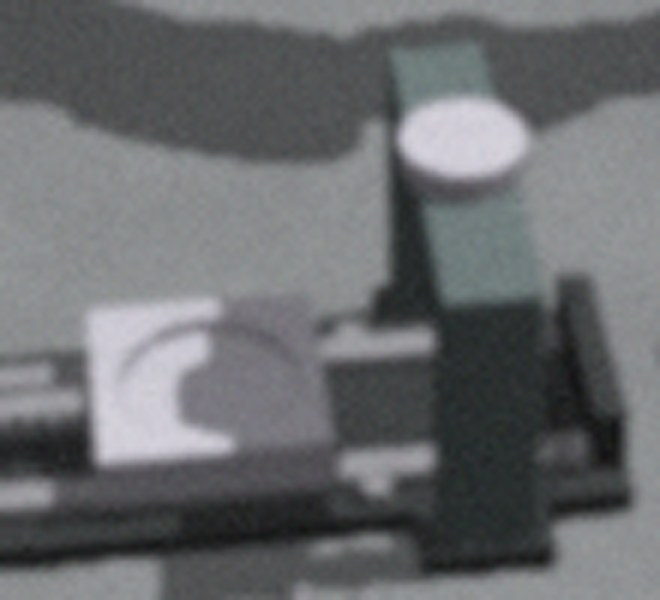

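Call:
drive_tool:
  plan: "1 5 30 0 -0.5 -0.4 0; 1 0 32 0 0 0 0; 1 0 20 0 0 0 0; 1 0 0 0 0 0 0"

```text
clock: 2.02
tcp_pos: [0.5674, 0.3509, 0.0536]
orientation: [0.499, -0.499, -0.501, 0.501]
wrist_force: [-0.1, 0.1, 0.1]
finger_gap: 0.0853
```

```bash
python3 -c "
from h import *
to([.574,.344,.038],90)"
```

```text
t 2.02 tcp [0.5674 0.3509 0.0536] yaw 90.3 shift [-6.9 15.6 -6.6] rot [-0.04  0.25  0.03] F [-0.1  0.1  0.1] gap 0.0853 j [ 0.43  0.6  -0.    0.96  0.    0.43]
```

Call:
drive_tool:
  plan: "1 -7 10 -7 0 0 0; 1 0 0 0 0 0 0; 1 0 5 0 0 0 0; 1 0 0 0 0 0 0"

```text
clock: 2.52
tcp_pos: [0.5753, 0.3457, 0.0416]
orientation: [-0.498, 0.499, 0.503, -0.5]
wrist_force: [0.6, -0.2, -0.0]
finger_gap: 0.085
```

```bash
python3 -c "
from h import *
to([.574,.344,.038],90)"
```

```text
t 2.52 tcp [0.5753 0.3457 0.0416] yaw 90.3 shift [-1.7  3.6  1.3] rot [0.21 0.32 0.16] F [ 0.6 -0.2 -0. ] gap 0.0850 j [ 0.42  0.62 -0.01  0.94  0.    0.42]
```

Call:
drive_tool:
  plan: "1 -2 3 1 0 0 0; 1 0 0 0 0 0 0; -1 0 0 0 0 0 0; -1 0 0 0 0 0 0; -1 0 0 0 0 0 0; -1 0 0 0 0 0 0; -1 0 0 0 0 0 0; -1 0 0 0 0 0 0"
  grip_force: 50

```text
clock: 3.52
tcp_pos: [0.5749, 0.3439, 0.0393]
orientation: [-0.498, 0.499, 0.504, -0.499]
wrist_force: [0.2, 0.7, 0.7]
finger_gap: 0.0333
```

```bash
python3 -c "
from h import *
from workcell import cams
to([.574,.344,.038],90)
p,d=cams.read_camera('wrist');c=cams.calibration('wrist');np.savez('w2.npz',p=p,d=d,**c)
cv2.imwrite('pics/w2.png',p[:,:,::-1])"
```

```text
t 3.52 tcp [0.5749 0.3439 0.0393] yaw 90.3 shift [0.1 1.3 0.9] rot [0.29 0.31 0.21] F [0.2 0.7 0.7] gap 0.0333 j [ 0.42  0.62 -0.02  0.93  0.    0.41]
```

View pics/w2.png

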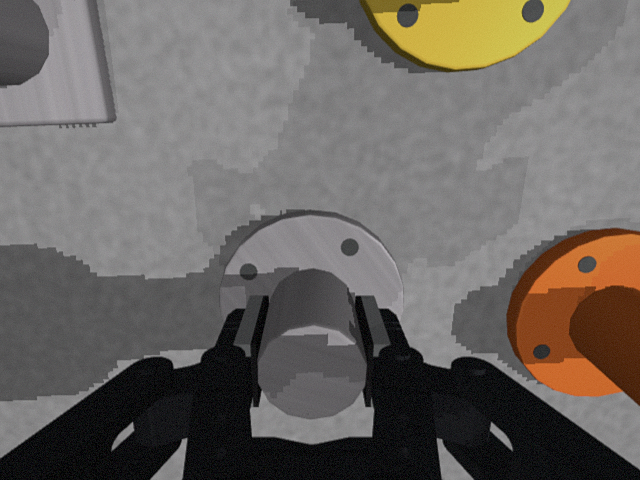

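Call:
drive_tool:
  plan: "-1 0 -10 0 0 0 0; -1 0 -25 0 0 0 0; -1 0 -40 0 0 0 0; -1 0 -40 0 0 0 0; -1 0 -40 0 0 0 0; -1 0 -40 0 0 0 0; -1 0 -25 0 0 0 0; -1 0 0 0 0 0 0"

```text
clock: 4.58
tcp_pos: [0.5705, 0.3414, 0.2635]
orientation: [0.5, -0.497, -0.5, 0.503]
wrist_force: [0.6, -0.3, -4.4]
finger_gap: 0.033
```

```bash
python3 -c "
from h import *
to([.5335,-.0355,.26],90)"
```

```text
t 4.58 tcp [0.5705 0.3414 0.2635] yaw 90.3 shift [-376.7    4.1   38.9] rot [-0.34  0.3  -0.06] F [ 0.6 -0.3 -4.4] gap 0.0330 j [0.42 0.5  0.35 1.43 0.   0.41]
```

Call:
drive_tool:
  plan: "-1 -30 -3 4 0 0 0; -1 -55 0 6 0 0 0; -1 -55 0 6 0 0 0; -1 -55 0 6 0 0 0; -1 -55 0 6 0 0 0; -1 -55 0 6 0 0 0; -1 -45 0 4 0 0 0; -1 0 0 0 0 0 0"

```text
clock: 5.58
tcp_pos: [0.5272, -0.0184, 0.2527]
orientation: [0.504, -0.492, -0.495, 0.509]
wrist_force: [0.7, 0.4, -3.4]
finger_gap: 0.0332
```

```bash
python3 -c "
from h import *
to([.5335,-.0355,.20],90)"
```

```text
t 5.58 tcp [ 0.5272 -0.0184  0.2527] yaw 90.4 shift [-17.   52.6  -7.5] rot [-1.45  0.44 -0.13] F [ 0.7  0.4 -3.4] gap 0.0332 j [-0.18  0.24 -0.05  1.3  -0.01 -0.19]
```

Call:
drive_tool:
  plan: "-1 -17 0 -7 -1.4 0.4 0; -1 0 30 0 0 0 0; -1 0 40 0 0 0 0; -1 0 30 0 0 0 0; -1 0 0 0 0 0 0"

```text
clock: 6.2
tcp_pos: [0.5343, -0.035, 0.1467]
orientation: [0.499, -0.5, -0.5, 0.501]
wrist_force: [-0.6, 0.9, -3.4]
finger_gap: 0.0327
```

```bash
python3 -c "
from h import *
from workcell import cams
to([.5335,-.0355,.13],90)
for n in ['wrist','scene','top']:
  c=cams.calibration(n);p,d=cams.read_camera(n);np.savez(n+'3.npz',p=p,d=d,**c)
  cv2.imwrite('pics/%s3.png'%n,p[:,:,::-1])"
```

```text
t 6.20 tcp [ 0.5343 -0.035   0.1467] yaw 90.2 shift [-0.5 16.7  0.8] rot [-0.    0.19 -0.1 ] F [-0.6  0.9 -3.4] gap 0.0327 j [-0.21  0.29 -0.25  1.03 -0.   -0.22]
```

View pics/wrist3.png

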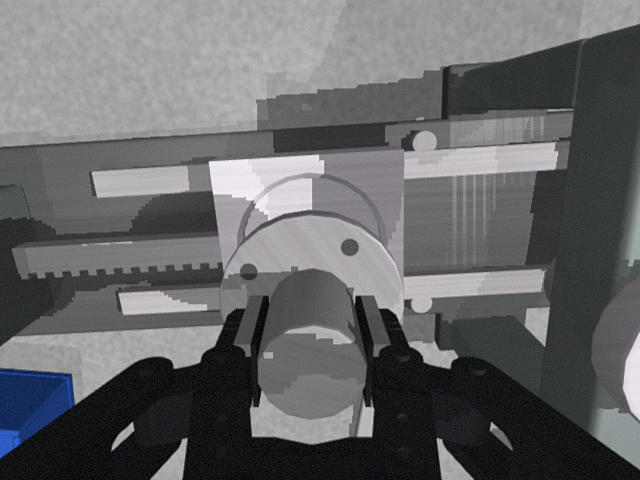

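View pics/scene3.png

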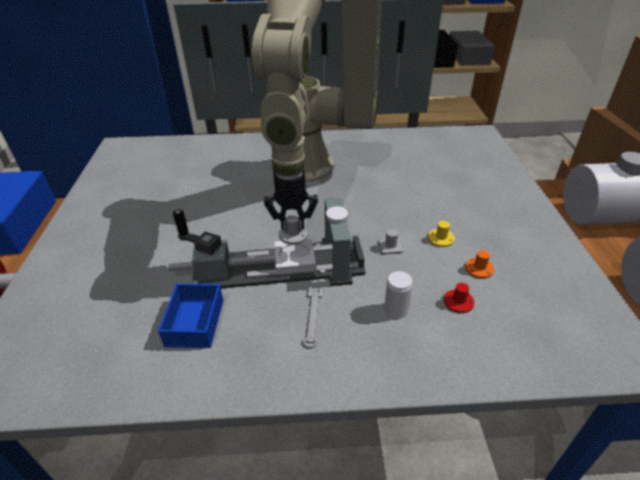

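```bash
python3 -c "
from h import *
c=dict(np.load('wrist3.npz'))
p=c['p'][140:340,200:420,::-1]
cv2.imwrite('pics/w3c.png',cv2.resize(p,None,fx=3.6,fy=3,interpolation=2)[:600])
p=c['p'][150:340,205:415,::-1]
cv2.imwrite('pics/w3c.png',cv2.resize(p,None,fx=3,fy=3,interpolation=2))
"
```

```text
(no output)
```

View pics/w3c.png

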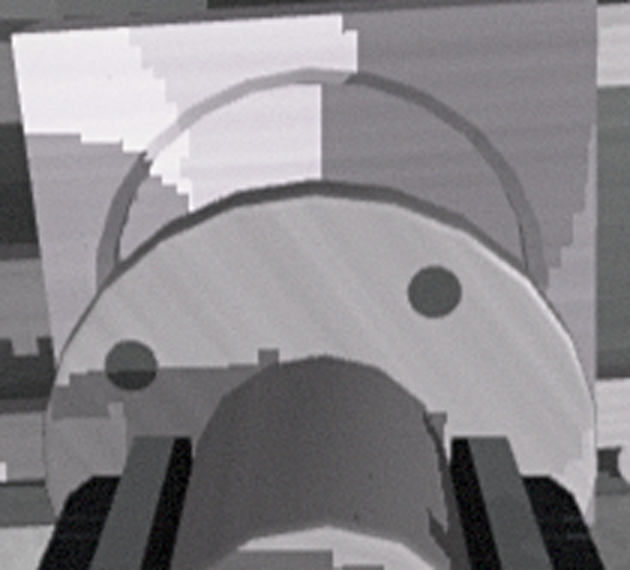

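```bash
cat >> h.py <<'E'
from scipy.optimize import least_squares
def circ(c,pts,s,u0,v0,z,r0=None):
    X=np.array([ray(c,(u+.5)/s-.5+u0,(v+.5)/s-.5+v0,z)[:2] for u,v in pts])
    f=(lambda q:np.hypot(*(X-q[:2]).T)-(q[2] if r0 is None else r0))
    r=least_squares(f,[*X.mean(0),.04]); print(np.round(r.x,4),'res mm',np.round(r.fun*1000,1)); return r.x
E
python3 -c "
from h import *
c=dict(np.load('wrist3.npz'))
n=[(97,285),(104,230),(130,165),(190,113),(250,80),(320,68),(390,78),(450,108),(500,155),(535,215),(549,280)]
circ(c,n,3,205,150,.048)
f=[(60,360),(115,288),(165,243),(240,207),(320,195),(400,207),(470,240),(520,275),(570,340),(592,400),(45,420)]
circ(c,f,3,205,150,.1174);circ(c,f,3,205,150,.1174,.038)
"
```

```text
[ 0.5308 -0.0364  0.0427] res mm [-0.1 -0.1  0.6 -0.5  0.1  0.2  0.2 -0.1 -0.3 -0.1  0.3]
[ 0.5319 -0.0364  0.0374] res mm [ 0.3 -0.6 -0.2  0.2  0.4  0.2 -0.3 -0.   0.  -0.   0.1]
[ 0.5327 -0.0363  0.04  ] res mm [-0.  -0.7 -0.1  0.4  0.5  0.3 -0.2 -0.1 -0.3 -0.5 -0.3]
```

Call:
drive_tool:
  plan: "-1 0 15 0 0 0 0; -1 0 20 0 0 0 0; -1 0 14 0 0 0 0; -1 0 0 0 0 0 0"

```text
clock: 6.85
tcp_pos: [0.5407, -0.0363, 0.1027]
orientation: [-0.494, 0.504, 0.503, -0.498]
wrist_force: [0.1, -0.2, -3.9]
finger_gap: 0.0328
```

```bash
python3 -c "
from h import *
from workcell import cams
to([.5338,-.0355,.085],90)
for n in ['wrist','scene']:
  c=cams.calibration(n);p,d=cams.read_camera(n);np.savez(n+'4.npz',p=p,d=d,**c)
c=dict(np.load('wrist4.npz'));cv2.imwrite('pics/w4.png',cv2.resize(c['p'][150:340,205:415,::-1],None,fx=3,fy=3,interpolation=2))
c=dict(np.load('scene4.npz'));cv2.imwrite('pics/s4.png',cv2.resize(c['p'][190:290,250:350,::-1],None,fx=6,fy=6,interpolation=2))"
```

```text
t 6.85 tcp [ 0.5407 -0.0363  0.1027] yaw 90.2 shift [ 0.9 17.6  7.2] rot [ 0.84  0.21 -0.29] F [ 0.1 -0.2 -3.9] gap 0.0328 j [-0.21  0.33 -0.31  0.91 -0.   -0.22]
```

View pics/w4.png

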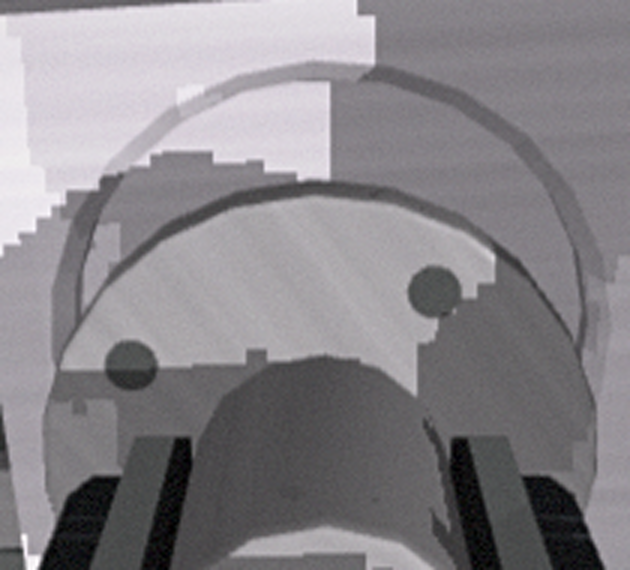

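View pics/s4.png

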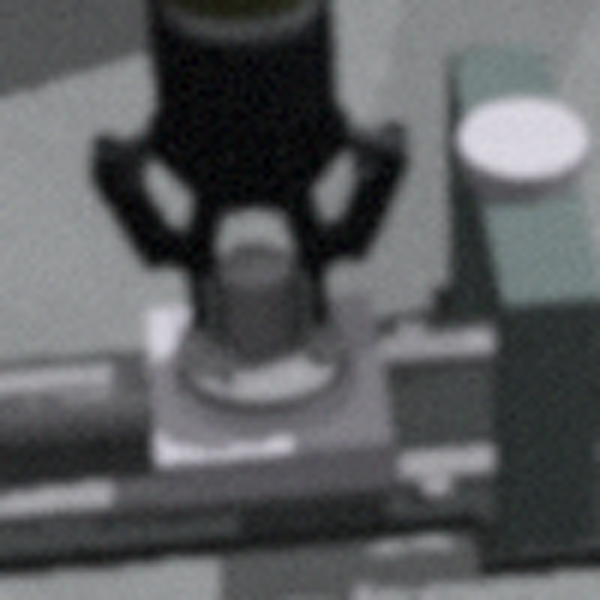

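```bash
python3 -c "
from h import *
c=dict(np.load('wrist4.npz'))
n=[(52,340),(60,280),(100,175),(180,103),(250,71),(315,61),(390,70),(460,100),(530,150),(575,205),(600,260)]
circ(c,n,3,205,150,.048)
f=[(60,360),(115,280),(165,240),(240,207),(320,195),(400,207),(490,246),(540,300),(570,340),(592,400),(45,420)]
circ(c,f,3,205,150,.0734);circ(c,f,3,205,150,.0734,.038)
"
```

```text
[ 0.5303 -0.0368  0.0421] res mm [ 0.2 -0.6  0.1  0.1  0.4  0.4 -0.  -0.7 -0.5  0.1  0.5]
[ 0.5383 -0.0379  0.0373] res mm [ 0.1 -0.2 -0.1 -0.   0.2  0.   0.4 -0.4 -0.   0.1  0.1]
[ 0.5393 -0.0378  0.04  ] res mm [-0.3 -0.2 -0.   0.2  0.4  0.2  0.4 -0.5 -0.3 -0.5 -0.5]
```

Call:
drive_tool:
  plan: "-1 1 0 7 0.8 0 0; -1 0 0 0 0 0 0; -1 0 7 0 0 0 0; -1 0 0 0 0 0 0"

```text
clock: 7.45
tcp_pos: [0.5353, -0.0357, 0.0981]
orientation: [-0.496, 0.502, 0.501, -0.501]
wrist_force: [0.7, 0.5, -3.5]
finger_gap: 0.0329
```

```bash
python3 -c "
from h import *
to([.5333,-.0354,.085],90)"
```

```text
t 7.45 tcp [ 0.5353 -0.0357  0.0981] yaw 90.2 shift [ 0.4 13.1  2.1] rot [ 0.28  0.21 -0.35] F [ 0.7  0.5 -3.5] gap 0.0329 j [-0.21  0.33 -0.32  0.91 -0.   -0.22]
```

Call:
drive_tool:
  plan: "-1 0.4 5 2.2 0.3 0.2 -0.3; -1 0 0 0 0 0 0; -1 0 4 0 0 0 0; -1 0 0 0 0 0 0"

```text
clock: 7.95
tcp_pos: [0.5329, -0.0354, 0.0882]
orientation: [0.5, -0.5, -0.5, 0.5]
wrist_force: [-0.3, 0.0, -4.0]
finger_gap: 0.033
```

```bash
python3 -c "
from h import *
to([.5333,-.0354,.085],90)"
```

```text
t 7.95 tcp [ 0.5329 -0.0354  0.0882] yaw 90.0 shift [-0.   3.2 -0.4] rot [-0.06 -0.01 -0.03] F [-0.3  0.  -4. ] gap 0.0330 j [-0.22  0.34 -0.34  0.89 -0.   -0.22]
```

Call:
drive_tool:
  plan: "-1 0 3.5 0 0 0 0; -1 0 0 0 0 0 0; -1 0 3 0 0 0 0; -1 0 0 0 0 0 0"

```text
clock: 8.45
tcp_pos: [0.5331, -0.0354, 0.0814]
orientation: [0.5, -0.5, -0.5, 0.5]
wrist_force: [-0.3, -0.4, -3.4]
finger_gap: 0.0331
```

```bash
python3 -c "
from h import *
to([.5333,-.0354,.0793],90)"
```

```text
t 8.45 tcp [ 0.5331 -0.0354  0.0814] yaw 90.0 shift [ 0.   2.1 -0.2] rot [-0.04 -0.01 -0.03] F [-0.3 -0.4 -3.4] gap 0.0331 j [-0.22  0.35 -0.34  0.88 -0.   -0.22]
```

Flange is 7 mm into the nest with no contact force. Last bit.

Call:
drive_tool:
  plan: "-1 0 2 0 0 0 0; -1 0 0 0 0 0 0; -1 0 1 0 0 0 0; -1 0 0 0 0 0 0"

```text
clock: 8.95
tcp_pos: [0.5335, -0.0355, 0.0795]
orientation: [-0.5, 0.5, 0.5, -0.5]
wrist_force: [0.5, -0.6, -2.9]
finger_gap: 0.033
```

```bash
python3 -c "
from h import *
to([.5333,-.0354,.0793],90)"
```

```text
t 8.95 tcp [ 0.5335 -0.0355  0.0795] yaw 90.0 shift [0.1 0.2 0.2] rot [ 0.04 -0.01 -0.05] F [ 0.5 -0.6 -2.9] gap 0.0330 j [-0.22  0.35 -0.35  0.87 -0.   -0.22]
```

Call:
drive_tool:
  plan: "-1 0 1.5 0 0 0 0; -1 0 0 0 0 0 0; 1 0 0 0 0 0 0; 1 0 0 0 0 0 0; 1 0 0 0 0 0 0; 1 0 0 0 0 0 0; 1 0 0 0 0 0 0"

```text
clock: 9.82
tcp_pos: [0.5348, -0.0359, 0.0798]
orientation: [-0.499, 0.501, 0.5, -0.499]
wrist_force: [-0.2, -0.3, -0.4]
finger_gap: 0.0856
```

Call:
drive_tool:
  plan: "1 0 -10 0 0 0 0; 1 0 -30 0 0 0 0; 1 0 -40 0 0 0 0; 1 0 -40 0 0 0 0; 1 0 -30 0 0 0 0; 1 0 0 0 0 0 0"

```text
clock: 10.58
tcp_pos: [0.534, -0.0355, 0.2374]
orientation: [-0.498, 0.502, 0.501, -0.499]
wrist_force: [-0.1, -0.5, 0.6]
finger_gap: 0.0853
```

```bash
python3 -c "
from h import *
from workcell import cams
to([.5128,-.3223,.26],90)
for n in ['wrist','scene']:
  c=cams.calibration(n);p,d=cams.read_camera(n);np.savez(n+'5.npz',p=p,d=d,**c)
  cv2.imwrite('pics/%s5.png'%n,p[:,:,::-1])"
```

```text
t 10.57 tcp [ 0.534  -0.0355  0.2374] yaw 90.0 shift [-286.8  -22.1   21. ] rot [ 0.3  -0.01 -0.12] F [-0.1 -0.5  0.6] gap 0.0853 j [-0.22  0.24 -0.1   1.23 -0.   -0.22]
```

View pics/wrist5.png

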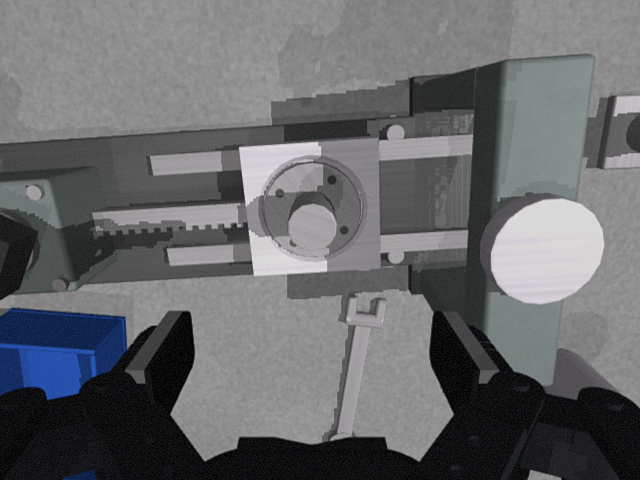

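Call:
drive_tool:
  plan: "1 -40 -4 3 0 0 0; 1 -50 -4 4 0 0 0; 1 -50 -3 4 0 0 0; 1 -50 -3 4 0 0 0; 1 -50 -3 4 0 0 0; 1 -30 0 2 0 0 0; 1 0 0 0 0 0 0"

```text
clock: 11.55
tcp_pos: [0.5067, -0.3101, 0.2394]
orientation: [0.506, -0.493, -0.499, 0.502]
wrist_force: [0.9, 0.3, 0.3]
finger_gap: 0.0857
```

```bash
python3 -c "
from h import *
from workcell import cams
to([.5128,-.3223,.26],90)
for n in ['wrist']:
  c=cams.calibration(n);p,d=cams.read_camera(n);np.savez(n+'6.npz',p=p,d=d,**c)
  cv2.imwrite('pics/%s6.png'%n,p[:,:,::-1])"
```

```text
t 11.55 tcp [ 0.5067 -0.3101  0.2394] yaw 90.2 shift [-12.  -20.8  -5.8] rot [-0.9   0.16  0.53] F [0.9 0.3 0.3] gap 0.0857 j [-0.68  0.37  0.09  1.31 -0.   -0.69]
```

View pics/wrist6.png

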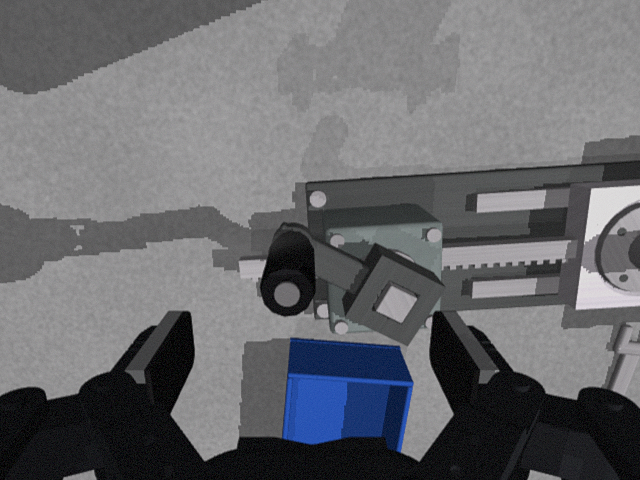

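```bash
python3 -c "
from h import *
c=dict(np.load('wrist6.npz'))
print(ray(c,287,294,.183),ray(c,397,303,.124),-c['R'].T@c['t'])
"
```

```text
[ 0.51109923 -0.32258806  0.183     ] [ 0.543715   -0.25577922  0.124     ] [ 0.43162032 -0.31263545  0.36093248]
```

Call:
drive_tool:
  plan: "1 -12 5 -6 -0.9 0 0.5; 1 0 0 0 0 0 0; 1 0 20 0 0 0 0; 1 0 0 0 0 0 0"

```text
clock: 12.1
tcp_pos: [0.5132, -0.3174, 0.2123]
orientation: [-0.499, 0.497, 0.503, -0.502]
wrist_force: [0.6, 0.2, 0.2]
finger_gap: 0.0853
```

```bash
python3 -c "
from h import *
to([.513,-.3225,.156],90)"
```

```text
t 12.10 tcp [ 0.5132 -0.3174  0.2123] yaw 90.5 shift [-5.3 56.3  0.2] rot [-0.07  0.49  0.18] F [0.6 0.2 0.2] gap 0.0853 j [-0.69  0.38  0.05  1.24  0.   -0.7 ]
```

Call:
drive_tool:
  plan: "1 -5 15 0 0 0.5 0; 1 0 25 0 0 0 0; 1 0 12 0 0 0 0; 1 0 0 0 0 0 0"

```text
clock: 12.6
tcp_pos: [0.5144, -0.3223, 0.16]
orientation: [-0.5, 0.5, 0.501, -0.5]
wrist_force: [0.3, 0.2, -0.2]
finger_gap: 0.0852
```

```bash
python3 -c "
from h import *
to([.513,-.3225,.156],90)"
```

```text
t 12.60 tcp [ 0.5144 -0.3223  0.16  ] yaw 90.0 shift [-0.2  4.   1.4] rot [0.08 0.03 0.06] F [ 0.3  0.2 -0.2] gap 0.0852 j [-0.69  0.41 -0.04  1.12  0.   -0.69]
```

Call:
drive_tool:
  plan: "1 0 4 1 0 0 0; 1 0 0 0 0 0 0; -1 0 0 0 0 0 0; -1 0 0 0 0 0 0; -1 0 0 0 0 0 0; -1 0 0 0 0 0 0; -1 0 0 0 0 0 0; -1 0 0 0 0 0 0"
  grip_force: 40

```text
clock: 13.6
tcp_pos: [0.5148, -0.3229, 0.1589]
orientation: [-0.498, 0.501, 0.501, -0.499]
wrist_force: [-0.2, 0.6, 0.3]
finger_gap: 0.0267
```

```bash
python3 -c "
from h import *
from workcell import cams
to([.513,-.3225,.156],90)
p,d=cams.read_camera('wrist')
cv2.imwrite('pics/w7.png',p[:,:,::-1])"
```

```text
t 13.60 tcp [ 0.5148 -0.3229  0.1589] yaw 90.0 shift [0.4 2.9 1.8] rot [ 0.31  0.05 -0.07] F [-0.2  0.6  0.3] gap 0.0267 j [-0.69  0.41 -0.04  1.11  0.   -0.69]
```

View pics/w7.png

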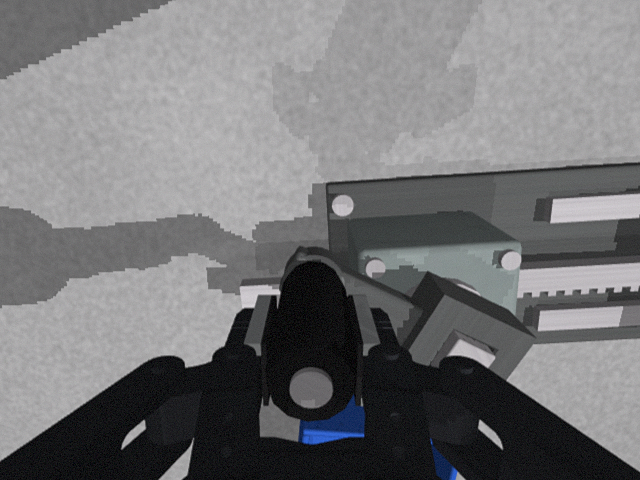

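```bash
cat > wind.py <<'E'
import sys;from h import *
C=np.array([.547,-.2545]);r=.075;Z=.158
step=float(sys.argv[1]);n=int(sys.argv[2]) if len(sys.argv)>2 else 8
s,R=st();d=s['tcp_pos'][:2]-C;a=np.arctan2(d[1],d[0]);
rv=None
to([*s['tcp_pos'][:2],Z],90)
print('ang %.1f rad %.1f mm zerr %.1f'%(np.degrees(a),np.hypot(*d)*1e3,(s['tcp_pos'][2]-Z)*1e3),'torque',np.round(s['ft_torque'],1))
rows=[];p=s['tcp_pos'].copy();b=a
for i in range(n):
    b-=np.radians(step);q=np.array([C[0]+r*np.cos(b),C[1]+r*np.sin(b),Z if i==0 else p[2]])
    v=R.T@(q-p)*1e3;p=q;rows.append('%.0f %.0f %.0f'%tuple(v))
print('; '.join(rows))
E
python3 wind.py 8 5
```

```text
t 13.65 tcp [ 0.5148 -0.3229  0.1589] yaw 90.0 shift [0.  0.9 0. ] rot [ 0.31  0.05 -0.07] F [-0.2  1.2  0.8] gap 0.0269 j [-0.69  0.41 -0.04  1.11  0.   -0.69]
ang -115.2 rad 75.6 mm zerr 0.9 torque [ 0.2 -0.  -0. ]
6 1 9; 6 -0 8; 7 -0 7; 8 -0 6; 9 -0 5
```

Call:
drive_tool:
  plan: "-1 6 0 9 0 0 0; -1 6 0 8 0 0 0; -1 7 0 7 0 0 0; -1 8 0 6 0 0 0; -1 9 0 5 0 0 0"

```text
clock: 14.28
tcp_pos: [0.4801, -0.2869, 0.159]
orientation: [-0.496, 0.504, 0.502, -0.499]
wrist_force: [5.1, -1.5, -2.3]
finger_gap: 0.0268
```

```bash
python3 wind.py 10 8
```

```text
t 14.28 tcp [ 0.4801 -0.2869  0.159 ] yaw 90.0 shift [0. 1. 0.] rot [ 0.65  0.02 -0.31] F [ 5.1 -1.5 -2.3] gap 0.0268 j [-0.68  0.32 -0.18  1.06  0.   -0.68]
ang -154.1 rad 74.4 mm zerr 1.0 torque [-0.5 -1.1 -0.1]
12 1 5; 13 -0 2; 13 -0 0; 13 -0 -2; 12 -0 -4; 11 0 -6; 10 0 -8; 9 0 -10
```

Call:
drive_tool:
  plan: "-1 12 1 5 0.6 0 -0.3; -1 13 0 2 0 0 0; -1 13 0 0 0 0 0; -1 13 0 -2 0 0 0; -1 12 0 -4 0 0 0; -1 11 0 -6 0 0 0; -1 10 0 -8 0 0 0; -1 9 0 -10 0 0 0"

```text
clock: 15.28
tcp_pos: [0.5043, -0.1936, 0.1592]
orientation: [-0.496, 0.505, 0.497, -0.502]
wrist_force: [2.4, -7.8, -3.6]
finger_gap: 0.027
```

```bash
python3 wind.py 12 8
```

```text
t 15.28 tcp [ 0.5043 -0.1936  0.1592] yaw 89.9 shift [0.  1.2 0. ] rot [ 0.23 -0.13 -0.89] F [ 2.4 -7.8 -3.6] gap 0.0270 j [-0.51  0.29 -0.23  1.05 -0.01 -0.51]
ang 125.1 rad 74.4 mm zerr 1.2 torque [-1.9 -0.5 -0. ]
8 1 -13; 5 -0 -15; 1 0 -16; -2 0 -16; -5 0 -15; -8 0 -13; -11 0 -12; -13 0 -9
```

Call:
drive_tool:
  plan: "-1 8 1 -13 0.2 0 -0.9; -1 5 0 -15 0 0 0; -1 1 0 -16 0 0 0; -1 -2 0 -16 0 0 0; -1 -5 0 -15 0 0 0; -1 -8 0 -13 0 0 0; -1 -11 0 -12 0 0 0; -1 -13 0 -9 0 0 0"

```text
clock: 16.27
tcp_pos: [0.6026, -0.2027, 0.1595]
orientation: [0.51, -0.488, -0.499, 0.504]
wrist_force: [2.4, 13.7, 7.6]
finger_gap: 0.0269
```

```bash
python3 wind.py 12 8
```

```text
t 16.27 tcp [ 0.6026 -0.2027  0.1595] yaw 90.3 shift [-0.   1.5 -0. ] rot [-1.55  0.3   0.95] F [ 2.4 13.7  7.6] gap 0.0269 j [-0.45  0.49  0.09  1.19  0.   -0.46]
ang 43.0 rad 75.9 mm zerr 1.5 torque [ 2.  -0.5 -0.1]
-13 1 -9; -14 -0 -7; -15 -0 -3; -16 -0 -0; -15 -0 3; -14 -0 6; -13 0 9; -11 0 12
```

Call:
drive_tool:
  plan: "-1 -13 1 -9 -1.5 0.3 0.9; -1 -14 0 -7 0 0 0; -1 -15 0 -3 0 0 0; -1 -16 0 0 0 0 0; -1 -15 0 3 0 0 0; -1 -14 0 6 0 0 0; -1 -13 0 9 0 0 0; -1 -11 0 12 0 0 0"

```text
clock: 17.27
tcp_pos: [0.6119, -0.2926, 0.162]
orientation: [-0.492, 0.496, 0.522, -0.49]
wrist_force: [19.1, -1.2, -3.0]
finger_gap: 0.0266
```

```bash
python3 wind.py 12 8
```

```text
t 17.27 tcp [ 0.6119 -0.2926  0.162 ] yaw 91.4 shift [-0.1  4.   0.1] rot [2.1  1.4  1.65] F [19.1 -1.2 -3. ] gap 0.0266 j [-0.58  0.54  0.16  1.18  0.04 -0.61]
ang -30.4 rad 75.2 mm zerr 4.0 torque [-1.  -3.8 -0.2]
-12 3 10; -10 -1 12; -7 -1 14; -4 -1 15; -1 -1 16; 2 -1 16; 5 -0 15; 8 -0 13
```

Call:
drive_tool:
  plan: "-1 0 3 0 2 1.4 1.6; -1 0 0 0 0 0 0"

```text
clock: 17.52
tcp_pos: [0.6137, -0.2916, 0.1594]
orientation: [-0.499, 0.501, 0.501, -0.499]
wrist_force: [2.0, -1.0, 0.5]
finger_gap: 0.0271
```

```bash
python3 -c "
from workcell import cams
import cv2
p,d=cams.read_camera('scene')
cv2.imwrite('pics/s8.png',cv2.resize(p[180:300,160:310,::-1],None,fx=5,fy=5,interpolation=2))"; python3 wind.py 10 8
```

```text
t 17.57 tcp [ 0.6136 -0.2917  0.1595] yaw 90.0 shift [-0.   1.5  0. ] rot [ 0.28 -0.    0.06] F [ 4.3 -0.8  1.2] gap 0.0271 j [-0.56  0.55  0.18  1.2   0.   -0.56]
ang -29.2 rad 76.3 mm zerr 1.5 torque [-0.4 -0.8 -0. ]
-10 1 8; -9 -0 9; -8 -0 11; -6 -0 12; -4 -0 13; -1 -0 13; 1 -0 13; 3 -0 13
```

View pics/s8.png

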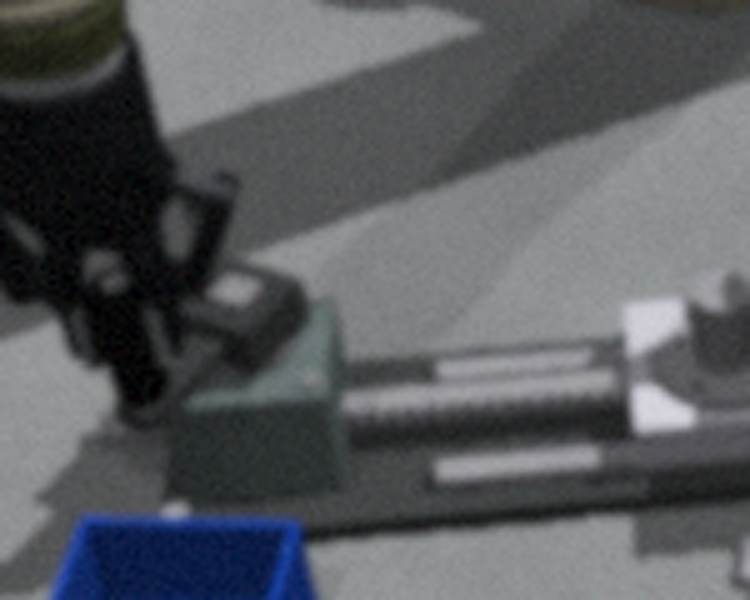

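Call:
drive_tool:
  plan: "-1 -10 1 8 0.3 0 0; -1 -9 0 9 0 0 0; -1 -8 0 11 0 0 0; -1 -6 0 12 0 0 0; -1 -4 0 13 0 0 0; -1 -1 0 13 0 0 0; -1 1 0 13 0 0 0; -1 3 0 13 0 0 0"

```text
clock: 18.58
tcp_pos: [0.5297, -0.3276, 0.1595]
orientation: [-0.492, 0.505, 0.507, -0.496]
wrist_force: [5.0, -3.6, -0.4]
finger_gap: 0.027
```

```bash
python3 wind.py 11 8
```

```text
t 18.57 tcp [ 0.5297 -0.3276  0.1595] yaw 90.4 shift [0.  1.5 0. ] rot [ 1.37  0.38 -0.09] F [ 5.  -3.6 -0.4] gap 0.0270 j [-0.69  0.43 -0.02  1.11  0.01 -0.7 ]
ang -103.3 rad 75.1 mm zerr 1.5 torque [-0.9 -0.8  0. ]
5 1 14; 7 -0 12; 9 -0 11; 11 -0 9; 13 -0 6; 14 -0 4; 14 -0 1; 14 0 -2
```

Call:
drive_tool:
  plan: "-1 5 1 14 1.3 0.4 0; -1 7 0 12 0 0 0; -1 9 0 11 0 0 0; -1 11 0 9 0 0 0; -1 13 0 6 0 0 0; -1 14 0 4 0 0 0; -1 14 0 1 0 0 0; -1 14 0 -2 0 0 0"

```text
clock: 19.58
tcp_pos: [0.4751, -0.2373, 0.159]
orientation: [-0.497, 0.503, 0.503, -0.497]
wrist_force: [7.8, -4.1, -4.1]
finger_gap: 0.0271
```

```bash
python3 wind.py 11 8
```

```text
t 19.57 tcp [ 0.4751 -0.2373  0.159 ] yaw 89.9 shift [-0.  1.  0.] rot [ 0.69 -0.07  0.01] F [ 7.8 -4.1 -4.1] gap 0.0271 j [-0.62  0.27 -0.25  1.04  0.01 -0.62]
ang 166.6 rad 73.9 mm zerr 1.0 torque [-1.2 -1.1 -0. ]
14 1 -4; 12 0 -7; 11 0 -9; 9 0 -11; 7 0 -13; 4 0 -14; 1 0 -14; -1 0 -14
```

Call:
drive_tool:
  plan: "-1 14 1 -4 0.7 0 0; -1 12 0 -7 0 0 0; -1 11 0 -9 0 0 0; -1 9 0 -11 0 0 0; -1 7 0 -13 0 0 0; -1 4 0 -14 0 0 0; -1 1 0 -14 0 0 0; -1 -1 0 -14 0 0 0"

```text
clock: 20.58
tcp_pos: [0.5527, -0.1792, 0.1587]
orientation: [0.503, -0.499, -0.49, 0.507]
wrist_force: [-10.1, -1.4, 9.9]
finger_gap: 0.0269
```

```bash
python3 wind.py 11 8
```

```text
t 20.57 tcp [ 0.5527 -0.1792  0.1587] yaw 89.7 shift [ 0.   0.7 -0. ] rot [-1.23 -0.27 -0.71] F [-10.1  -1.4   9.9] gap 0.0269 j [-0.44  0.38 -0.09  1.11 -0.02 -0.44]
ang 85.7 rad 75.6 mm zerr 0.7 torque [-0.4  1.5 -0. ]
-3 0 -14; -5 -0 -13; -8 -0 -12; -10 -0 -11; -12 -0 -9; -13 0 -6; -14 0 -4; -14 0 -1
```

Call:
drive_tool:
  plan: "-1 -3 0 -14 -1.2 -0.3 -0.7; -1 -5 0 -13 0 0 0; -1 -8 0 -12 0 0 0; -1 -10 0 -11 0 0 0; -1 -12 0 -9 0 0 0; -1 -13 0 -6 0 0 0; -1 -14 0 -4 0 0 0; -1 -14 0 -1 0 0 0"

```text
clock: 21.58
tcp_pos: [0.6175, -0.2273, 0.1607]
orientation: [-0.51, 0.48, 0.514, -0.496]
wrist_force: [10.4, 13.9, 3.5]
finger_gap: 0.0272
```

```bash
python3 wind.py 11 8
```

```text
t 21.57 tcp [ 0.6175 -0.2273  0.1607] yaw 91.1 shift [-0.1  2.7 -0. ] rot [-0.69  1.16  2.78] F [10.4 13.9  3.5] gap 0.0272 j [-0.49  0.54  0.16  1.23  0.04 -0.51]
ang 21.1 rad 75.5 mm zerr 2.7 torque [ 2.1 -2.5 -0.2]
-14 2 -3; -14 -1 -1; -14 -1 2; -14 -1 5; -12 -1 7; -11 -0 9; -9 -0 11; -7 -0 13
```

Call:
drive_tool:
  plan: "-1 -8 2 -2 -0.7 1.1 2.7; -1 -13 0 -1 0 0 0; -1 -14 0 2 0 0 0; -1 -13 0 5 0 0 0; -1 -12 0 7 0 0 0; -1 -11 0 9 0 0 0; -1 -9 0 11 0 0 0; -1 -7 0 12 0 0 0"

```text
clock: 22.58
tcp_pos: [0.6067, -0.2973, 0.1647]
orientation: [-0.481, 0.504, 0.528, -0.485]
wrist_force: [20.0, -2.7, -3.6]
finger_gap: 0.0269
```

```bash
python3 wind.py 11 8
```

```text
t 22.57 tcp [ 0.6067 -0.2973  0.1647] yaw 91.6 shift [-0.1  6.7  0.4] rot [3.8  1.59 1.22] F [20.  -2.7 -3.6] gap 0.0269 j [-0.6   0.51  0.12  1.14  0.06 -0.62]
ang -35.6 rad 73.5 mm zerr 6.7 torque [-1.4 -4.  -0.1]
-12 6 9; -8 -1 12; -6 -1 13; -4 -1 14; -1 -1 14; 2 -1 14; 5 -1 14; 7 -1 12
```

Call:
drive_tool:
  plan: "-1 0 5 0 3.7 1.5 1.2; -1 0 1 0 0 0 0"

```text
clock: 22.82
tcp_pos: [0.6094, -0.2973, 0.1599]
orientation: [-0.498, 0.502, 0.501, -0.499]
wrist_force: [2.1, -1.3, 2.2]
finger_gap: 0.0272
```

```bash
python3 wind.py 10 8
```

```text
t 22.82 tcp [ 0.6094 -0.2973  0.1599] yaw 90.0 shift [0.  1.9 0. ] rot [ 0.34  0.04 -0.1 ] F [ 2.1 -1.3  2.2] gap 0.0272 j [-0.57  0.55  0.17  1.19  0.   -0.57]
ang -34.5 rad 75.6 mm zerr 1.9 torque [-0.2 -0.5  0. ]
-10 2 9; -8 -0 10; -7 -0 11; -5 -0 12; -2 -0 13; -0 -0 13; 2 -0 13; 4 -0 12
```

Call:
drive_tool:
  plan: "-1 -10 1 9 0.3 0 0; -1 -8 0 10 0 0 0; -1 -7 0 11 0 0 0; -1 -5 0 12 0 0 0; -1 -2 0 13 0 0 0; -1 0 0 13 0 0 0; -1 2 0 13 0 0 0; -1 4 0 12 0 0 0"

```text
clock: 23.82
tcp_pos: [0.5259, -0.3259, 0.1603]
orientation: [-0.49, 0.507, 0.505, -0.498]
wrist_force: [4.7, -6.8, -0.6]
finger_gap: 0.0273
```

```bash
python3 wind.py 11 8
```

```text
t 23.82 tcp [ 0.5259 -0.3259  0.1603] yaw 90.3 shift [0.  2.3 0.1] rot [ 1.42  0.31 -0.59] F [ 4.7 -6.8 -0.6] gap 0.0273 j [-0.69  0.42 -0.03  1.09  0.01 -0.69]
ang -106.5 rad 74.4 mm zerr 2.3 torque [-1.3 -0.5 -0. ]
5 2 14; 8 -0 12; 10 -0 10; 12 -0 8; 13 -0 6; 14 -0 3; 14 -0 0; 14 -0 -2
```

Call:
drive_tool:
  plan: "-1 5 2 14 1.4 0.3 -0.6; -1 8 0 12 0 0 0; -1 10 0 10 0 0 0; -1 12 0 8 0 0 0; -1 13 0 6 0 0 0; -1 14 0 3 0 0 0; -1 14 0 0 0 0 0; -1 14 0 -2 0 0 0"

```text
clock: 24.82
tcp_pos: [0.4763, -0.2314, 0.159]
orientation: [-0.497, 0.503, 0.503, -0.497]
wrist_force: [10.7, -6.4, -6.5]
finger_gap: 0.0273
```

```bash
python3 wind.py 11 8
```

```text
t 24.82 tcp [ 0.4763 -0.2314  0.159 ] yaw 90.0 shift [0. 1. 0.] rot [ 0.62 -0.02 -0.01] F [10.7 -6.4 -6.5] gap 0.0273 j [-0.61  0.27 -0.25  1.04  0.01 -0.61]
ang 161.9 rad 74.4 mm zerr 1.0 torque [-1.5 -1.9  0. ]
13 1 -5; 12 0 -8; 10 0 -10; 8 0 -12; 5 0 -13; 3 0 -14; 0 0 -14; -3 0 -14
```

Call:
drive_tool:
  plan: "-1 13 1 -5 0.6 0 0; -1 12 0 -8 0 0 0; -1 10 0 -10 0 0 0; -1 8 0 -12 0 0 0; -1 5 0 -13 0 0 0; -1 3 0 -14 0 0 0; -1 0 0 -14 0 0 0; -1 -3 0 -14 0 0 0"

```text
clock: 25.82
tcp_pos: [0.5541, -0.1792, 0.1585]
orientation: [0.504, -0.496, -0.49, 0.509]
wrist_force: [-7.9, 5.4, 12.4]
finger_gap: 0.0268
```

```bash
python3 wind.py 11 8
```

```text
t 25.82 tcp [ 0.5541 -0.1792  0.1585] yaw 89.9 shift [ 0.   0.5 -0. ] rot [-1.55 -0.09 -0.61] F [-7.9  5.4 12.4] gap 0.0268 j [-0.44  0.39 -0.08  1.12 -0.02 -0.44]
ang 84.6 rad 75.6 mm zerr 0.5 torque [ 1.   1.6 -0.1]
-3 0 -14; -5 -0 -13; -8 -0 -12; -10 -0 -10; -12 -0 -8; -13 -0 -6; -14 0 -3; -14 0 -1
```

Call:
drive_tool:
  plan: "-1 -3 0 -14 -1.5 0 -0.6; -1 -5 0 -13 0 0 0; -1 -8 0 -12 0 0 0; -1 -10 0 -10 0 0 0; -1 -12 0 -8 0 0 0"

```text
clock: 26.45
tcp_pos: [0.6017, -0.2021, 0.1596]
orientation: [0.508, -0.488, -0.502, 0.501]
wrist_force: [3.4, 12.1, 6.9]
finger_gap: 0.0263
```

```bash
python3 wind.py 9 8
```

```text
t 26.45 tcp [ 0.6017 -0.2021  0.1596] yaw 90.4 shift [-0.   1.6 -0. ] rot [-1.09  0.39  1.17] F [ 3.4 12.1  6.9] gap 0.0263 j [-0.45  0.49  0.07  1.18  0.01 -0.46]
ang 43.8 rad 75.7 mm zerr 1.6 torque [ 2.  -0.8 -0.1]
-10 1 -7; -10 -0 -6; -11 -0 -4; -12 -0 -2; -12 -0 -1; -12 -0 1; -11 -0 3; -11 -0 5
```

Call:
drive_tool:
  plan: "-1 -10 1 -7 -1.1 0.4 1.2; -1 -10 0 -6 0 0.2 0.5; -1 -11 0 -4 0 0.2 0.5; -1 -12 0 -2 0 0.2 0.5; -1 -12 0 -1 0.3 0.2 0.4; -1 -12 0 1 0.3 0.2 0.4"

```text
clock: 27.2
tcp_pos: [0.6232, -0.2523, 0.1597]
orientation: [0.499, -0.504, -0.494, 0.504]
wrist_force: [8.6, 4.8, 0.8]
finger_gap: 0.027
```

```bash
python3 wind.py 9 8
```

```text
t 27.20 tcp [ 0.6232 -0.2523  0.1597] yaw 89.7 shift [ 0.   1.7 -0. ] rot [-0.3  -0.29 -0.86] F [8.6 4.8 0.8] gap 0.0270 j [-0.5   0.54  0.16  1.19 -0.02 -0.49]
ang 1.6 rad 76.2 mm zerr 1.7 torque [ 1.5 -1.7  0. ]
-12 2 2; -12 0 2; -11 0 4; -10 0 6; -9 0 7; -8 0 9; -6 0 10; -5 0 11
```

Call:
drive_tool:
  plan: "-1 -12 1 2 0 0 -0.4; -1 -12 0 2 0.3 0 0; -1 -11 0 4 0.3 0 0.2; -1 -10 0 6 0.3 0 0.2; -1 -9 0 7 0.3 0 0.2; -1 -8 0 9 0.3 0 0"

```text
clock: 27.95
tcp_pos: [0.5987, -0.3101, 0.1597]
orientation: [0.502, -0.497, -0.493, 0.508]
wrist_force: [6.4, -0.5, -1.2]
finger_gap: 0.0271
```

```bash
python3 wind.py 9 7
```

```text
t 27.95 tcp [ 0.5987 -0.3101  0.1597] yaw 90.1 shift [ 0.   1.7 -0. ] rot [-1.13  0.08 -0.57] F [ 6.4 -0.5 -1.2] gap 0.0271 j [-0.59  0.55  0.18  1.21 -0.02 -0.59]
ang -47.1 rad 76.0 mm zerr 1.7 torque [ 0.2 -1.6  0. ]
-7 2 10; -6 0 10; -4 0 11; -2 0 12; -0 0 12; 1 0 12; 3 0 11
```

Call:
drive_tool:
  plan: "-1 -7 1 10 -0.8 0 -0.4; -1 -6 0 10 0.2 0 0; -1 -4 0 11 0.2 0 0; -1 -2 0 12 0.2 0 0; -1 0 0 12 0.2 0 0; -1 1 0 11 0 0 0"

```text
clock: 28.7
tcp_pos: [0.5297, -0.3275, 0.1594]
orientation: [0.504, -0.494, -0.496, 0.505]
wrist_force: [3.8, 4.3, 2.0]
finger_gap: 0.0267
```

```bash
python3 wind.py 7 4
```

```text
t 28.70 tcp [ 0.5297 -0.3275  0.1594] yaw 90.1 shift [-0.   1.4 -0. ] rot [-1.09  0.12  0.05] F [3.8 4.3 2. ] gap 0.0267 j [-0.68  0.46  0.03  1.16 -0.01 -0.68]
ang -103.3 rad 75.0 mm zerr 1.4 torque [ 1.2 -1.2 -0.1]
3 2 9; 4 0 8; 5 0 8; 6 0 7
```

Call:
drive_tool:
  plan: "-1 3 1 9 -1 0 0; -1 4 0 8 0 0 0; -1 5 0 7 0 0 0; -1 0 0 0 0 0 0"

```text
clock: 29.2
tcp_pos: [0.5052, -0.3161, 0.1595]
orientation: [-0.498, 0.501, 0.5, -0.501]
wrist_force: [6.9, -1.0, -2.2]
finger_gap: 0.0271
```

```bash
python3 wind.py 7 4
```

```text
t 29.20 tcp [ 0.5052 -0.3161  0.1595] yaw 90.1 shift [0.  1.5 0. ] rot [ 0.18  0.12 -0.2 ] F [ 6.9 -1.  -2.2] gap 0.0271 j [-0.69  0.39 -0.07  1.1  -0.   -0.7 ]
ang -124.1 rad 74.4 mm zerr 1.5 torque [-0.  -1.4 -0. ]
5 1 8; 6 -0 7; 7 -0 6; 8 -0 5
```

Call:
drive_tool:
  plan: "-1 5 1 8 0 0 0; -1 0 0 0 0 0 0"

```text
clock: 29.45
tcp_pos: [0.5044, -0.3153, 0.1598]
orientation: [-0.491, 0.507, 0.502, -0.499]
wrist_force: [6.2, -0.2, -3.4]
finger_gap: 0.0271
```

```bash
python3 wind.py 7 4;  python3 -c "
from workcell import cams
import cv2
p,d=cams.read_camera('scene')
cv2.imwrite('pics/s9.png',cv2.resize(p[180:300,160:380,::-1],None,fx=3.6,fy=3.6,interpolation=2))"
```

```text
t 29.45 tcp [ 0.5044 -0.3153  0.1598] yaw 90.2 shift [0.  1.8 0. ] rot [ 1.06  0.2  -0.74] F [ 6.2 -0.2 -3.4] gap 0.0271 j [-0.69  0.38 -0.1   1.08  0.   -0.7 ]
ang -125.0 rad 74.3 mm zerr 1.8 torque [ 0.3 -0.5  0. ]
5 2 8; 7 -0 6; 7 -0 6; 8 -0 5
```

View pics/s9.png

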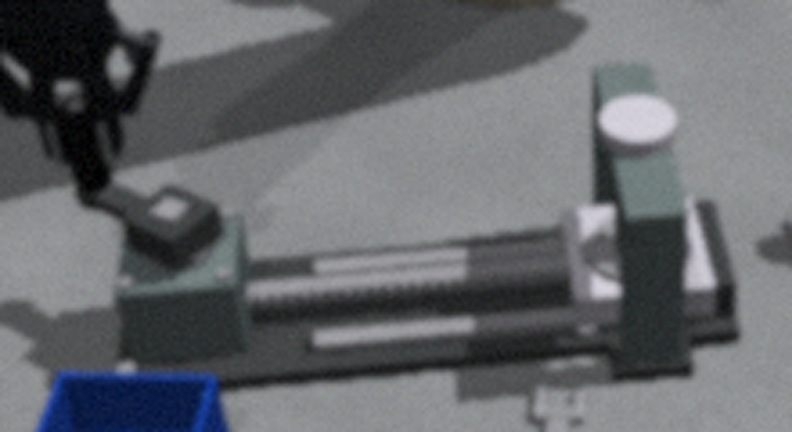

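Call:
drive_tool:
  plan: "-1 0 2 0 1 0 -0.7; -1 0 0 0 0 0 0; 1 0 0 0 0 0 0; 1 0 0 0 0 0 0; 1 0 0 0 0 0 0; 1 0 0 0 0 0 0; 1 0 0 0 0 0 0"

```text
clock: 30.38
tcp_pos: [0.5005, -0.3145, 0.1565]
orientation: [0.501, -0.497, -0.499, 0.503]
wrist_force: [0.6, -0.0, 0.4]
finger_gap: 0.0857
```

```bash
python3 -c "
from h import *
from workcell import cams
to([.5052,-.316,.24],90)
p,d=cams.read_camera('wrist')
cv2.imwrite('pics/w9.png',p[:,:,::-1])"
```

```text
t 30.38 tcp [ 0.5005 -0.3145  0.1565] yaw 90.2 shift [ -1.6 -83.5  -4. ] rot [-0.45  0.17 -0.03] F [ 0.6 -0.   0.4] gap 0.0857 j [-0.69  0.39 -0.08  1.1  -0.01 -0.7 ]
```

View pics/w9.png

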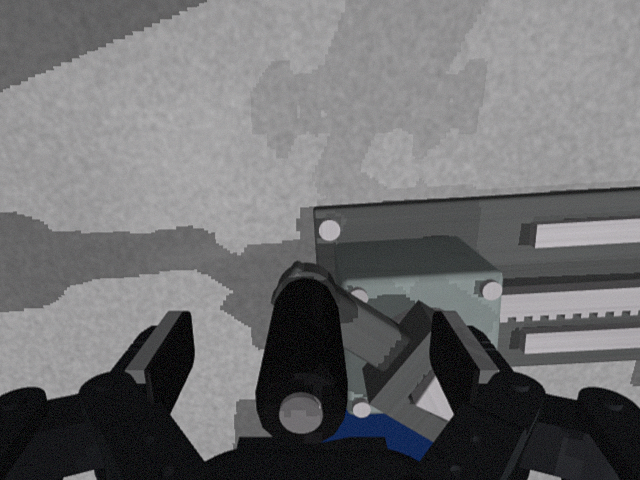

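Call:
drive_tool:
  plan: "1 0 -10 0 0 0 0; 1 0 -25 0 0 0 0; 1 0 -40 0 0 0 0; 1 0 -40 0 0 0 0; 1 -20 -30 10 0 0 0; 1 -30 -10 20 0 0 0; 1 -30 0 20 0 0 0; 1 0 0 0 0 0 0"

```text
clock: 31.42
tcp_pos: [0.4514, -0.3964, 0.3233]
orientation: [0.498, -0.499, -0.499, 0.504]
wrist_force: [-0.5, 1.0, -1.0]
finger_gap: 0.0855
```

```bash
python3 -c "
from h import *
from workcell import cams
to([.5052,-.316,.24],90)
for n in ['top','scene']:
  c=cams.calibration(n);p,d=cams.read_camera(n);np.savez(n+'9.npz',p=p,d=d,**c)
  cv2.imwrite('pics/%s9.png'%n,p[:,:,::-1])
c=dict(np.load('top9.npz'))
cv2.imwrite('pics/t9c.png',cv2.resize(c['p'][200:350,260:560,::-1],None,fx=2.66,fy=2.66,interpolation=2))
c=dict(np.load('scene9.npz'))
cv2.imwrite('pics/s9c.png',cv2.resize(c['p'][180:300,160:380,::-1],None,fx=3.6,fy=3.6,interpolation=2))
"
```

```text
t 31.43 tcp [ 0.4514 -0.3964  0.3233] yaw 90.3 shift [ 80.6  82.6 -54.5] rot [-0.24  0.3  -0.33] F [-0.5  1.  -1. ] gap 0.0855 j [-0.85  0.36  0.28  1.49 -0.01 -0.86]
```

View pics/t9c.png

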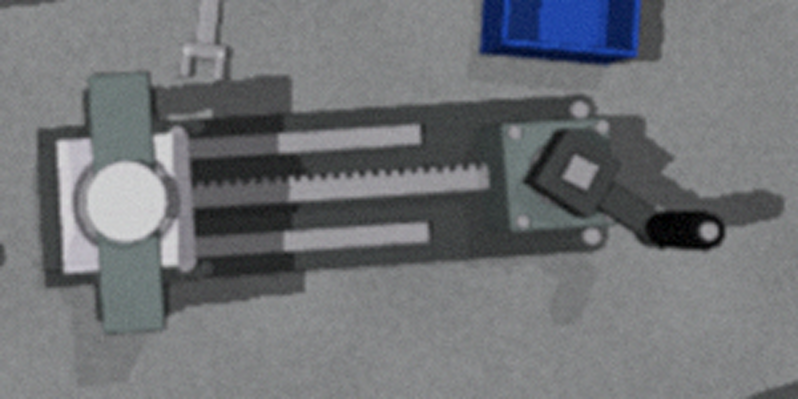

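View pics/s9c.png

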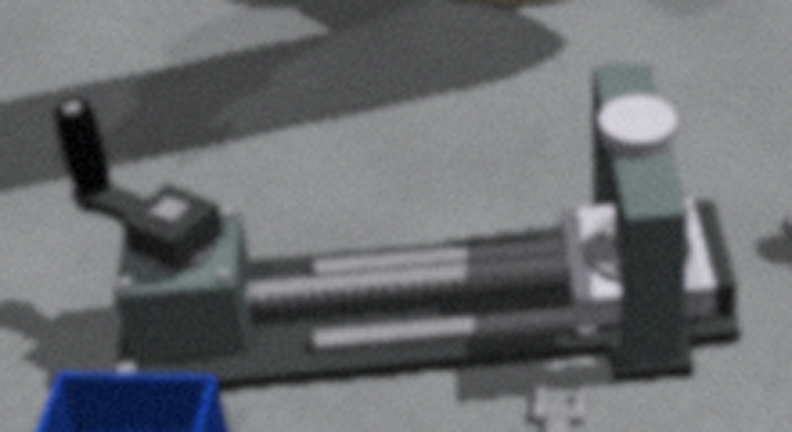

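View pics/top9.png

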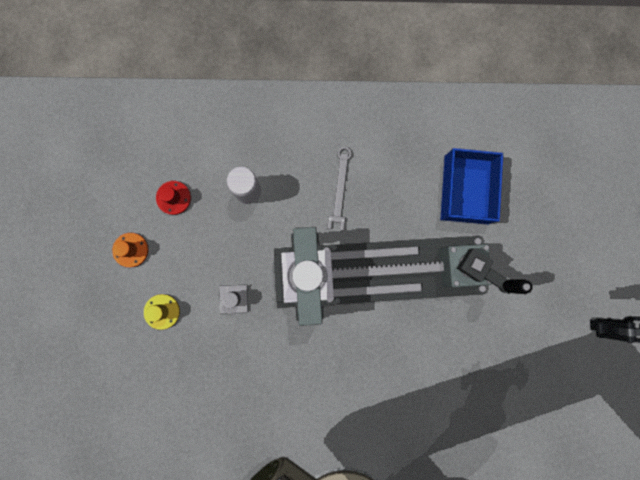

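```bash
python3 -c "
from h import *
c=dict(np.load('top9.npz'))
P=lambda u,v,z:ray(c,(u+.5)/2.66-.5+260,(v+.5)/2.66-.5+200,z)
a=(P(57,140,.048)+P(64,272,.048))/2; print(a, np.hypot(*(a-[.529,.0162,.048])[:2]))
h=P(709,231,.183);s=P(582,173,.124);print(h,s,np.hypot(*(h-s)[:2]),np.degrees(np.arctan2(*(h-s)[1::-1])))
d=c['d'];print([ (d[int(v),int(u)]) for u,v in [(486,253),(468,266),(478,264)]], 'start',[np.load('top0.npz')['d'][v,u] for u,v in [(486,253),(468,266),(478,264)]])
"
```

```text
[0.52247831 0.13112502 0.048     ] 0.11510991920746709
[ 0.50520962 -0.31849195  0.183     ] [ 0.54643107 -0.25553302  0.124     ] 0.07525313878145183 -123.21419254945549
[np.float32(0.8952026), np.float32(0.8551442), np.float32(0.85574377)] start [np.float32(0.8962836), np.float32(0.8561225), np.float32(0.85209805)]
```

Carriage travel is measured at 115.1 mm (nominal 115), the crank hub's top is at its starting depth, and the robot is clear.

```bash
python3 -c "
from workcell import job
print(job.hand_in())"
```

```text
the job is handed in; nothing more can be done
None
```

The round steel cover is in the nest and the carriage is wound in to its end stop. I handed the job in at about 31.5 s; it returned no verdict.

**What I did**
- I gripped the cover by its hub and lifted it over the press head. I lowered it into the nest with no notable contact force and let go with the flange on the floor.
- I then gripped the crank handle and turned it clockwise about three turns. I stopped when a further 9.5 mm push moved the handle less than 1°, then let go and backed clear.

**Last checks**
- **Carriage:** it travelled 115.1 mm in the top view, where three turns is nominally 115 mm.
- **Crank:** the hub top reads within about 1 mm of its starting depth. The handle is 75 mm from the shaft axis, at −123° against −117° at the start, which fits the play in the square hole. During the second turn the tool crept up as much as 7 mm while holding the handle. I lowered it again, and the crank was down on the shaft afterwards.
- **Cover:** it was concentric in the nest right after release, before winding. At the end the head hides most of it, so I did not re-measure its centring.
- **Other objects:** in the final top view they are where they started, judged by eye.
- **Disagreement:** the wrist camera placed things 2–5 mm nearer in x than the top and scene cameras, more so with distance. I used the top-camera positions and took only relative offsets from the wrist camera.

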